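# Knife-edge balance check of belt pulleys with the cradle's locking collar

### The job

Turn the knurled collar of the balancing stand from the red mark to its stop at the green mark, so that the knife-edge cradle swings free, and sort all the pulleys by balance: set gently on the cradle one at a time and let go, as it comes and again after a quarter turn, a good pulley leaves the cradle within 3 degrees of level both times and belongs flat in the green bin, while one that tips it clearly further either time belongs flat in the red bin (a doubtful one may go in either). When all are sorted, turn the collar back to its stop at the red mark to lock the empty cradle, and leave the bottles where they stand.

Things in the scene. Friction and masses are not known exactly. Their poses are not given: they have to be found in the camera images.
- stand: grey fixed balancing stand, 212 mm (its x) by 150 mm (its y), base 17 mm high. Origin on the bench under the cradle's centre. Knife edges along its y, 66 mm above the bench; the cheeks that carry them at y = +-58 mm are 70 mm high; with the cradle nothing rises above 75 mm. Collar on the side of its -x; the needle's scale on its -y side, with a green band of +-3 degrees
- cradle (a joint): tilt of the cradle about the knife edges, rad: 0 = level, + = the side toward the stand's +x is down. Locked it cannot tip; free it swings to 0.21 rad either way, settled 1.5 s after letting go. Only mass off centre across the knife edges shows: about 0.04 rad a mm of the pulley's centre of mass, +-0.01 rad for play on the spigot; 3 degrees = 0.052 rad. Never press on it with over 60 N
- cradle_seat (a point): centre of the top face of the cradle's round aluminium pan (70 mm in diameter, 50 mm above the bench when level), where a pulley's underside comes to lie. A spigot on it, 16 mm in diameter for 5 mm, then tapering to 4 mm at 15 mm up, centres the bore (a pulley must sit right down on the pan). Two flat arms rise 39 to 44 mm from the centre on the stand's +-y sides, to 70 mm above the bench
- collar (a joint): angle of the knurled steel locking collar, rad: 0 = stop at the red mark (cradle locked), 1.3 = stop at the green mark (free), growing counter-clockwise seen from above. Three detents on the way take 0.1 N m. Collar 48 mm in diameter, 27 to 51 mm above the bench, round a fixed barrel with its top 61 mm above the bench; a white pointer on it shows the mark
- collar_grip (a point): point on the collar's vertical axis, 40 mm above the bench, 92 mm from the stand's origin toward its -x
- pulley_a: aluminium V-belt pulley: grooved disc 54 mm in diameter, 19 mm high, on it a round hub 30 mm in diameter up to 40 mm above the underside; 16.4 mm bore right through; a blue dot on the rim toward its +x. Grip the hub from above. 280 g. Origin: centre of the underside, z up along the bore. All look alike; some hide a heavy spot off centre, in any direction
- pulley_b: aluminium V-belt pulley: grooved disc 54 mm in diameter, 19 mm high, on it a round hub 30 mm in diameter up to 40 mm above the underside; 16.4 mm bore right through; a blue dot on the rim toward its +x. Grip the hub from above. 280 g. Origin: centre of the underside, z up along the bore. All look alike; some hide a heavy spot off centre, in any direction
- pulley_c: aluminium V-belt pulley: grooved disc 54 mm in diameter, 19 mm high, on it a round hub 30 mm in diameter up to 40 mm above the underside; 16.4 mm bore right through; a blue dot on the rim toward its +x. Grip the hub from above. 280 g. Origin: centre of the underside, z up along the bore. All look alike; some hide a heavy spot off centre, in any direction
- pulley_d: aluminium V-belt pulley: grooved disc 54 mm in diameter, 19 mm high, on it a round hub 30 mm in diameter up to 40 mm above the underside; 16.4 mm bore right through; a blue dot on the rim toward its +x. Grip the hub from above. 280 g. Origin: centre of the underside, z up along the bore. All look alike; some hide a heavy spot off centre, in any direction
- green_bin: open green plastic parts bin, 140 mm (its x) by 160 mm (its y) outside, walls 4 mm thick and 40 mm high, floor 4 mm thick, fixed; holds four pulleys lying side by side two by two, with centres at about x = +-32 mm and y = +-35 mm. Origin: centre of its underside
- red_bin: open red plastic parts bin, 140 mm (its x) by 160 mm (its y) outside, walls 4 mm thick and 40 mm high, floor 4 mm thick, fixed; holds four pulleys lying side by side two by two, with centres at about x = +-32 mm and y = +-35 mm. Origin: centre of its underside
- oil_bottle: white oiler bottle with a yellow spout, 123 mm high, standing loose beyond the stand; leave it alone. Origin: centre of its underside
- glue_bottle: dark red bottle with a white spout, 112 mm high, standing loose beyond the stand; leave it alone. Origin: centre of its underside

How it is judged:
On the way, in this order (a step that is already met when the one before it is completed fails the run):
1. the collar is turned to its stop at the green mark (value of joint collar above 1.18 rad), for 0.2 s.
2. a pulley stands on the free cradle, let go (value of joint collar above 1.18 rad and ((distance between pulley_a and cradle_seat below 0.006 m and angle between pulley_a's own z axis and vertical below 0.3 rad and contact force between the fingers and pulley_a below 0.05 N) or (distance between pulley_b and cradle_seat below 0.006 m and angle between pulley_b's own z axis and vertical below 0.3 rad and contact force between the fingers and pulley_b below 0.05 N) or (distance between pulley_c and cradle_seat below 0.006 m and angle between pulley_c's own z axis and vertical below 0.3 rad and contact force between the fingers and pulley_c below 0.05 N) or (distance between pulley_d and cradle_seat below 0.006 m and angle between pulley_d's own z axis and vertical below 0.3 rad and contact force between the fingers and pulley_d below 0.05 N))), for 0.5 s.
3. every pulley lies flat in the bin where it belongs, the collar still at the green mark (value of joint collar above 1.18 rad and ((value of joint pulley_a_core below 0.34 rad and x of pulley_a in the frame of green_bin between -0.046 and 0.046 m and y of pulley_a in the frame of green_bin between -0.056 and 0.056 m and z of pulley_a in the frame of green_bin below 0.012 m and angle between pulley_a's own z axis and vertical below 0.25 rad) or (value of joint pulley_a_core above 0.15 rad and x of pulley_a in the frame of red_bin between -0.046 and 0.046 m and y of pulley_a in the frame of red_bin between -0.056 and 0.056 m and z of pulley_a in the frame of red_bin below 0.012 m and angle between pulley_a's own z axis and vertical below 0.25 rad)) and ((value of joint pulley_b_core below 0.34 rad and x of pulley_b in the frame of green_bin between -0.046 and 0.046 m and y of pulley_b in the frame of green_bin between -0.056 and 0.056 m and z of pulley_b in the frame of green_bin below 0.012 m and angle between pulley_b's own z axis and vertical below 0.25 rad) or (value of joint pulley_b_core above 0.15 rad and x of pulley_b in the frame of red_bin between -0.046 and 0.046 m and y of pulley_b in the frame of red_bin between -0.056 and 0.056 m and z of pulley_b in the frame of red_bin below 0.012 m and angle between pulley_b's own z axis and vertical below 0.25 rad)) and ((value of joint pulley_c_core below 0.34 rad and x of pulley_c in the frame of green_bin between -0.046 and 0.046 m and y of pulley_c in the frame of green_bin between -0.056 and 0.056 m and z of pulley_c in the frame of green_bin below 0.012 m and angle between pulley_c's own z axis and vertical below 0.25 rad) or (value of joint pulley_c_core above 0.15 rad and x of pulley_c in the frame of red_bin between -0.046 and 0.046 m and y of pulley_c in the frame of red_bin between -0.056 and 0.056 m and z of pulley_c in the frame of red_bin below 0.012 m and angle between pulley_c's own z axis and vertical below 0.25 rad)) and ((value of joint pulley_d_core below 0.34 rad and x of pulley_d in the frame of green_bin between -0.046 and 0.046 m and y of pulley_d in the frame of green_bin between -0.056 and 0.056 m and z of pulley_d in the frame of green_bin below 0.012 m and angle between pulley_d's own z axis and vertical below 0.25 rad) or (value of joint pulley_d_core above 0.15 rad and x of pulley_d in the frame of red_bin between -0.046 and 0.046 m and y of pulley_d in the frame of red_bin between -0.056 and 0.056 m and z of pulley_d in the frame of red_bin below 0.012 m and angle between pulley_d's own z axis and vertical below 0.25 rad))), for 0.2 s.
4. the collar is turned back to its stop at the red mark (value of joint collar below 0.12 rad), for 0.2 s.
At the end, for the whole second after the job is handed in: every pulley rests flat in its bin (within 46 mm of the centre in x, 56 mm in y, tilt under 0.25 rad): green if it tips the cradle at most 0.04 rad however turned, red if it can tip it 0.09 rad or more, either between; the collar is within 0.12 rad of its red stop (((value of joint pulley_a_core below 0.34 rad and x of pulley_a in the frame of green_bin between -0.046 and 0.046 m and y of pulley_a in the frame of green_bin between -0.056 and 0.056 m and z of pulley_a in the frame of green_bin below 0.012 m and angle between pulley_a's own z axis and vertical below 0.25 rad) or (value of joint pulley_a_core above 0.15 rad and x of pulley_a in the frame of red_bin between -0.046 and 0.046 m and y of pulley_a in the frame of red_bin between -0.056 and 0.056 m and z of pulley_a in the frame of red_bin below 0.012 m and angle between pulley_a's own z axis and vertical below 0.25 rad)) and ((value of joint pulley_b_core below 0.34 rad and x of pulley_b in the frame of green_bin between -0.046 and 0.046 m and y of pulley_b in the frame of green_bin between -0.056 and 0.056 m and z of pulley_b in the frame of green_bin below 0.012 m and angle between pulley_b's own z axis and vertical below 0.25 rad) or (value of joint pulley_b_core above 0.15 rad and x of pulley_b in the frame of red_bin between -0.046 and 0.046 m and y of pulley_b in the frame of red_bin between -0.056 and 0.056 m and z of pulley_b in the frame of red_bin below 0.012 m and angle between pulley_b's own z axis and vertical below 0.25 rad)) and ((value of joint pulley_c_core below 0.34 rad and x of pulley_c in the frame of green_bin between -0.046 and 0.046 m and y of pulley_c in the frame of green_bin between -0.056 and 0.056 m and z of pulley_c in the frame of green_bin below 0.012 m and angle between pulley_c's own z axis and vertical below 0.25 rad) or (value of joint pulley_c_core above 0.15 rad and x of pulley_c in the frame of red_bin between -0.046 and 0.046 m and y of pulley_c in the frame of red_bin between -0.056 and 0.056 m and z of pulley_c in the frame of red_bin below 0.012 m and angle between pulley_c's own z axis and vertical below 0.25 rad)) and ((value of joint pulley_d_core below 0.34 rad and x of pulley_d in the frame of green_bin between -0.046 and 0.046 m and y of pulley_d in the frame of green_bin between -0.056 and 0.056 m and z of pulley_d in the frame of green_bin below 0.012 m and angle between pulley_d's own z axis and vertical below 0.25 rad) or (value of joint pulley_d_core above 0.15 rad and x of pulley_d in the frame of red_bin between -0.046 and 0.046 m and y of pulley_d in the frame of red_bin between -0.056 and 0.056 m and z of pulley_d in the frame of red_bin below 0.012 m and angle between pulley_d's own z axis and vertical below 0.25 rad)) and linear speed of each of pulley_a, pulley_b, pulley_c, pulley_d below 0.02 m/s and value of joint collar below 0.12 rad); the robot touches nothing.
It fails at once if a bottle is pushed over 40 mm away (distance of any of oil_bottle, glue_bottle from where it was at the start of the episode above 0.04 m).
It fails at once if a bottle is knocked over (angle between any of oil_bottle, glue_bottle's own z axis and vertical above 0.5 rad).
It fails at once if the cradle is pressed with more than 60 N (contact force between cradle_c0 and anything else above 60 N).
Of pulley_a, pulley_b, pulley_c, pulley_d only 3 to 4 are there at a start; the rules pass over those that are not, and their reading is None.
At some moment in a run one of pulley_a, pulley_b, pulley_c, pulley_d may be knocked a few centimetres aside while the robot is not near it.
Once in a run the grip may slacken for a moment while it holds something.
It also fails if it takes over 210 s, if anything falls off the work surface, if the arm or the gripper's body presses on something with over 40 N, if the wrist force passes 120 N, or if a joint passes its speed limit or range.

### The arm

A 6-joint arm with a two-finger parallel gripper is mounted at the origin on a cart in front of the work surface, level with it; the furniture and walls round the work are solid. World frame = base frame: x ahead of the robot, y to its left, z up, the work surface at z = 0. Lengths are in m, angles in rad, forces in N, time in s.
With the tool pointing down it reaches from about 0.325 to 0.75 m from the base axis. Payload 7.6 kg.
Tool frame: the origin (TCP) lies midway between the tips of the shut fingers; the grasp point (between the pads) lies 19 mm behind it; z points along the fingers, y is the line along which they close (so a half turn about z gives the same grasp; the last joint's range is limited). The gripper opens to 85 mm and grips with 20 to 120 N. Pads are 22 mm wide; open, the fingers measure 114 mm over their backs; the gripper's body (76 mm by 85 mm) begins 54 mm behind the grasp point. The pads swing forward as they close: fully open they stand 13 mm farther back than shut.
Start: joints at [-1.278, 0.052, 1.401, -0, 1.689, -0.07], TCP at [0.186, -0.491, 0.231] pointing down, gripper open.
Joint ranges: [-2.9, 2.9], [-0.91, 2.17], [0.12, 2.37], [-1.06, 4.2], [0.26, 2.73], [-2.93, 2.93]. Speed limits (rad/s): [2.57, 2.57, 3.01, 3.14, 3.14, 3.14].

### API

Orientations are given as [roll, pitch, yaw] about the fixed x, y, z axes, in that order (R = Rz(yaw) Ry(pitch) Rx(roll)).
In Python, from workcell import manip, ticket, grab_frame gives the robot as it stands (manip), with the cameras as plain functions and the job (ticket).
- The arm moves only by the shell command python3 jog.py 'ROWS' [OPENING]. ROWS is rows parted by semicolons, their numbers by spaces, 1 to 12 of them, each of 6 numbers: dx, dy, dz in m, then a rotation vector rx, ry, rz in rad; each row is the pose to reach, as a shift and turn from the pose commanded when the command began, along the tool's axes at that moment; what a row does not reach only later rows make up. A row lasts 1/8 s, in which the tool goes at most 0.0625 m and 0.188 rad, less where a joint would pass 70% of its speed; a pose out of reach is approached as far as the arm can. OPENING is the finger opening in m, set as the command begins (- or left out keeps the last). The fingers move at their own pace and stop on an object; the grip force is fixed at half the most. Time passes only in rows, so rows that do not move let the fingers close. It prints the time, the measured TCP pose, the force, the opening and the grip force at its end.
- manip.sense(): the state, without advancing time (a new reading comes with each control period).
- grab_frame(name): name is "scene" or "top" or "wrist"; returns a dict with "img" (400x640x3 uint8, blue, green, red), "range_z" (400x640 float32, m along the optical axis (not along the pixel's ray), 0 where there is no reading), "vertical_fov" (degrees; the focal length in pixels is half the picture's height over the tangent of half this angle, whatever the lens; pixels are square), "cx", "cy" (the principal point, pixels), "dist" ([k1, k2, p1, p2, k3] as OpenCV has them; the pictures are not rectified), "rvec" (rotation vector, rad) and "tvec" (3), from world to camera coordinates, as OpenCV has them. Camera axes: x right, y down, z forward; pixel columns grow to the right and rows downward; lengths in m; the calibration is good to about 2 mm. A picture is of the moment at which its call begins.
- ticket.hand_in(): hands the job in; it is judged then, once.
The state is a dict: "clock": time; "joints": joint angles; "joint_vel": joint speeds; "effort": joint torques, N m; "tool_pos": TCP position; "eef_rot": TCP orientation; "ft_force": force on the tool from outside, world axes, zero at the start; "ft_torque": the same for the moment, N m; "gripper_width": finger opening in m; "finger_force": force on a finger pad.
Only numpy, scipy, OpenCV 4.12 (cv2) and the standard library are available. Lean on these libraries where they do the work, as an engineer would, in place of code of your own. Each camera call takes 0.05 s, during which the arm holds its last target. There are 200 camera calls.

## Working session

There is one attempt and no reset: what is moved stays moved. The work goes in short steps, Python scripts to look and compute and a shell command to move; the robot and the scene stay as the last step left them, time stands still between calls to the robot, and variables do not carry over. Pictures are saved under pics/ and viewed, at most 14 in all, crops included, and the job is handed in when it is done.

```bash
ls; mkdir -p pics; cat > h.py <<'E'
import numpy as np, cv2
from workcell import manip, ticket, grab_frame
def cam(n):
    f=grab_frame(n); h,w=f["img"].shape[:2]
    fl=h/2/np.tan(np.radians(f["vertical_fov"])/2)
    f["K"]=np.array([[fl,0,f["cx"]],[0,fl,f["cy"]],[0,0,1.]])
    f["R"]=cv2.Rodrigues(np.array(f["rvec"],float))[0]; f["t"]=np.array(f["tvec"],float).ravel()
    f["D"]=np.array(f["dist"],float); f["c"]=-f["R"].T@f["t"]; return f
def ray(f,uv):
    p=cv2.undistortPoints(np.array(uv,float).reshape(-1,1,2),f["K"],f["D"]).reshape(-1,2)
    return np.c_[p,np.ones(len(p))]@f["R"]
def onz(f,uv,z):
    d=ray(f,uv); return f["c"]+d*((z-f["c"][2])/d[:,2])[:,None]
def cloud(f):
    v,u=np.mgrid[0:400,0:640]; uv=np.c_[u.ravel(),v.ravel()]
    P=f["c"]+ray(f,uv)*f["range_z"].reshape(-1,1)
    P[f["range_z"].ravel()==0]=np.nan
    return P.reshape(400,640,3)
def proj(f,P):
    return cv2.projectPoints(np.array(P,float).reshape(-1,1,3),np.array(f["rvec"],float),f["t"],f["K"],f["D"])[0].reshape(-1,2)
def tri(f1,a,f2,b):
    d1=ray(f1,a)[0];d2=ray(f2,b)[0]
    s=np.linalg.lstsq(np.c_[d1,-d2],f2["c"]-f1["c"],rcond=None)[0]
    p,q=f1["c"]+d1*s[0],f2["c"]+d2*s[1]; return (p+q)/2,np.linalg.norm(p-q)
E
python3 - <<'E'
from h import *
for n in("scene","top","wrist"):
    f=cam(n);cv2.imwrite(f"pics/{n}0.png",f["img"]);print(n,f["c"].round(3),f["vertical_fov"],f["R"][2].round(2),f["dist"])
s=manip.sense();print(s)
E
```

```text
jog.py
pics
workcell.py
scene [0.144 0.797 0.667] 46.37880545475956 [ 0.41 -0.68 -0.61] [-0.09165397  0.          0.          0.          0.        ]
top [0.405 0.144 0.967] 49.534698894855 [ 0.19 -0.03 -0.98] [-0.11346736  0.          0.          0.          0.        ]
wrist [ 0.254 -0.465  0.374] 62.439486352405766 [-0.26 -0.1  -0.96] [0.01212159 0.         0.         0.         0.        ]
{'clock': 0.15, 'joints': array([-1.27826743e+00,  5.27189551e-02,  1.40143280e+00, -5.78511999e-06,
        1.68859003e+00, -7.02765477e-02]), 'joint_vel': array([-0.00180054, -0.00421154, -0.00203566, -0.00040719, -0.00117394,
       -0.00111742]), 'effort': array([ 6.45071377e-04, -3.81950533e+01, -3.60423982e+01, -9.73838200e-05,
        4.61929347e-03,  2.91663653e-06]), 'tool_pos': array([ 0.18629395, -0.49061658,  0.23068147]), 'eef_rot': array([-3.14044595e+00, -7.49589710e-05,  3.62804723e-01]), 'ft_force': array([-0.45729365, -0.7606526 ,  0.16981774]), 'ft_torque': array([-0.00501944,  0.01051582, -0.02188114]), 'finger_force': 0.0, 'gripper_width': 0.08565212797577813}
```

View pics/top0.png

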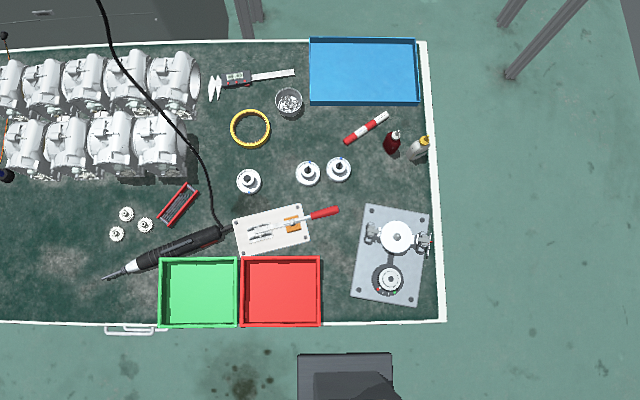

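View pics/scene0.png

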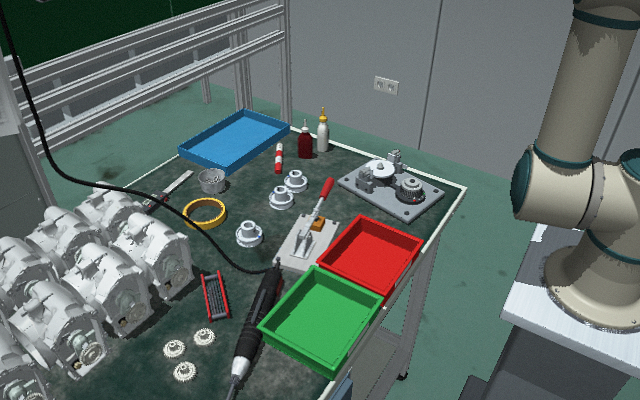

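The top view shows three pulleys at px (248,181), (308,173) and (339,169), the cradle pan at about (397,237), the collar at about (389,280), the green bin at (198,292) and the red bin at (281,292). The bottles are at (392,141) and (420,148). The scene view shows the same layout.

```bash
cat >> h.py <<'E'
def circ(pts):  # least-squares circle
    A=np.c_[2*pts[:,:2],np.ones(len(pts))]; s=np.linalg.lstsq(A,(pts[:,:2]**2).sum(1),rcond=None)[0]
    return s[:2],np.sqrt(s[2]+s[:2]@s[:2])
E
python3 - <<'E'
from h import *
for n in ("top","scene"):
    f=cam(n);C=cloud(f);hsv=cv2.cvtColor(f["img"],cv2.COLOR_BGR2HSV)
    for nm,lo,hi in(("green",(55,120,100),(75,255,255)),("red",(0,170,120),(8,255,255))):
        m=cv2.inRange(hsv,lo,hi);cs,_=cv2.findContours(m,cv2.RETR_EXTERNAL,cv2.CHAIN_APPROX_NONE);c=max(cs,key=cv2.contourArea)
        P=C[m>0];k=cv2.drawContours(np.zeros_like(m),[c],-1,255,-1)>0;P=C[k]
        flo=P[P[:,2]<0.02];rim=P[(P[:,2]>0.034)&(P[:,2]<.05)]
        for q in(flo,rim):
            r=cv2.minAreaRect(q[:,:2].astype(np.float32));print(n,nm,np.round(r[0],4),np.round(r[1],4),round(r[2],1),q[:,2].mean().round(4))
    if n=="top":
        seeds=[(248,181),(308,173),(339,169)]; seeds=[C[v,u] for u,v in seeds]; ps=C[237,397]; pc=C[280,389]
    for s in seeds:
        # hub top points: 33..50mm
        q=C.reshape(-1,3);d=np.hypot(*(q[:,:2]-s[:2]).T)<.04
        h=q[d&(q[:,2]>.034)&(q[:,2]<.06)];g=q[d&(q[:,2]>.012)&(q[:,2]<.025)]
        print(n,"pulley",s.round(3),len(h),h.mean(0).round(4),h[:,2].max().round(4),cv2.minEnclosingCircle(h[:,:2].astype(np.float32)),cv2.minEnclosingCircle(g[:,:2].astype(np.float32)))
    q=C.reshape(-1,3)
    for nm,s in(("pan",ps),("collar",pc)):
        d=np.hypot(*(q[:,:2]-s[:2]).T)<.045;h=q[d&(q[:,2]>.02)];print(n,nm,s.round(3),np.histogram(h[:,2],bins=np.arange(.02,.09,.005))[0])
    b=q[(np.hypot(*(q[:,:2]-ps[:2]).T)<.25)&(abs(q[:,2]-.017)<.006)&(q[:,1]<-.02)]
    r=cv2.minAreaRect(b[:,:2].astype(np.float32));print("base",r,b[:,2].mean())
f=cam("top");cv2.imwrite("pics/stand0.png",cv2.resize(f["img"][190:320,335:455],None,fx=5,fy=4.6))
E
```

```text
top green [0.4082 0.3802] [0.1706 0.1463] 85.1 0.0045
top green [0.4084 0.3727] [0.1486 0.1697] 0.5 0.0405
top red [0.4096 0.1984] [0.1542 0.1324] 90.0 0.0045
top red [0.4092 0.1983] [0.1583 0.1381] 89.1 0.0398
top pulley [0.648 0.268 0.038] 105 [0.6541 0.2698 0.0399] 0.0439 ((0.654956579208374, 0.2701444625854492), 0.014847404323518276) ((0.655224084854126, 0.26940906047821045), 0.027073070406913757)
top pulley [0.675 0.135 0.003] 108 [0.6713 0.1356 0.0401] 0.0456 ((0.6718372106552124, 0.13576140999794006), 0.01504111010581255) ((0.6726878881454468, 0.1358436644077301), 0.027280498296022415)
top pulley [0.674 0.066 0.039] 108 [0.6813 0.0659 0.0397] 0.0437 ((0.6818533539772034, 0.06630787253379822), 0.015361985191702843) ((0.6820694804191589, 0.0654589831829071), 0.02749166078865528)
top pan [ 0.517 -0.051  0.062] [ 60   7   0   0   2 310 499  34  21  33  26   3   0]
top collar [ 0.427 -0.03   0.066] [126 271  14   8  11  67 165 152  36   1   0   0   0]
base ((0.5556927919387817, -0.07666978240013123), (0.11856066435575485, 0.36891815066337585), 83.32101440429688) 0.01748852219866288
[... 415 characters left out ...]
ene pulley [0.675 0.135 0.003] 90 [0.6683 0.142  0.0383] 0.0418 ((0.669631838798523, 0.14082930982112885), 0.015582266263663769) ((0.6741802096366882, 0.1318233609199524), 0.03714318200945854)
scene pulley [0.674 0.066 0.039] 81 [0.6784 0.0714 0.0384] 0.0419 ((0.6768519878387451, 0.0696624219417572), 0.016912691295146942) ((0.6804037094116211, 0.06974110752344131), 0.028325768187642097)
scene pan [ 0.517 -0.051  0.062] [ 51  12  15  10  10 210 161  31  25  21   9   1   0]
scene collar [ 0.427 -0.03   0.066] [100 146  40  36  44  60  83  90  12   0   0   0   0]
base ((0.5558785796165466, -0.07731884717941284), (0.11524948477745056, 0.38030195236206055), 89.24022674560547) 0.016985816768807636
```

```bash
timeout 60 python3 jog.py '0 0 0 0 0 0'
```

```text
clock: 0.42
tool_pos: [0.1863, -0.4908, 0.2312]
eef_rot: [-3.142, 0.0, 0.363]
ft_force: [0.7, -0.9, -0.4]
gripper_width: 0.0854
finger_force: 0.0
```

View stand0.

View pics/stand0.png

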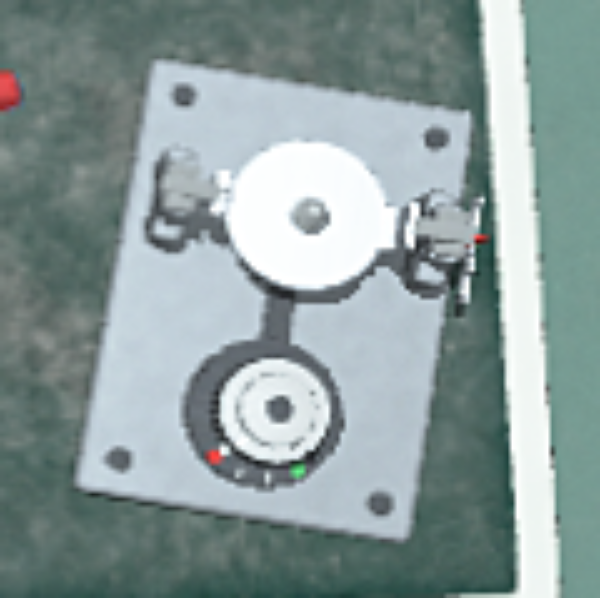

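The crop shows the stand base corners, the pan centre at (308,215), the collar centre near (275,410), the red mark at (214,457) and the green mark at (298,470), with the pointer at red. I'll move over the stand and refine with the wrist camera.

```bash
cat > go.py <<'E'
import sys
from h import *
from scipy.spatial.transform import Rotation as Ro
def shift(x,y,z,yaw):
    s=manip.sense();R=Ro.from_euler("xyz",s["eef_rot"]);T=Ro.from_euler("xyz",[np.pi,0,yaw])
    d=R.inv().apply(np.array([x,y,z])-s["tool_pos"]);r=(R.inv()*T).as_rotvec()
    print("d",d.round(4),"r",r.round(3),"rows",round(float(np.linalg.norm(d))/.0625,1),round(float(np.linalg.norm(r))/.188,1),"yaw now",s["eef_rot"][2].round(3))
if __name__=="__main__": shift(*map(float,sys.argv[1:5]))
E
python3 go.py .5 -.03 .25 -.15
```

```text
d [ 0.4568 -0.3195 -0.0187] r [-0.     0.     0.513] rows 8.9 2.7 yaw now 0.363
```

```bash
python3 jog.py '.05 -.035 0 0 0 .06;.1 -.07 0 0 0 .12;.15 -.105 -.01 0 0 .2;.2 -.14 -.01 0 0 .25;.25 -.18 -.02 0 0 .3;.3 -.21 -.02 0 0 .35;.35 -.25 -.02 0 0 .4;.4 -.29 -.02 0 0 .45;.44 -.31 -.02 0 0 .5;.456 -.32 -.02 0 0 .51;.456 -.32 -.02 0 0 .51;.456 -.32 -.02 0 0 .51'
python3 - <<'E'
from h import *
f=cam("wrist");cv2.imwrite("pics/w1.png",f["img"]);print(f["c"],manip.sense()["tool_pos"])
np.savez("w1.npz",**f)
E
```

```text
clock: 1.92
tool_pos: [0.4988, -0.0304, 0.2513]
eef_rot: [3.141, 0.0, -0.148]
ft_force: [-0.3, 0.2, -0.2]
gripper_width: 0.0855
finger_force: 0.0
[ 0.56979814 -0.04002912  0.39506794] [ 0.49872014 -0.03061239  0.25143703]
```

View pics/w1.png

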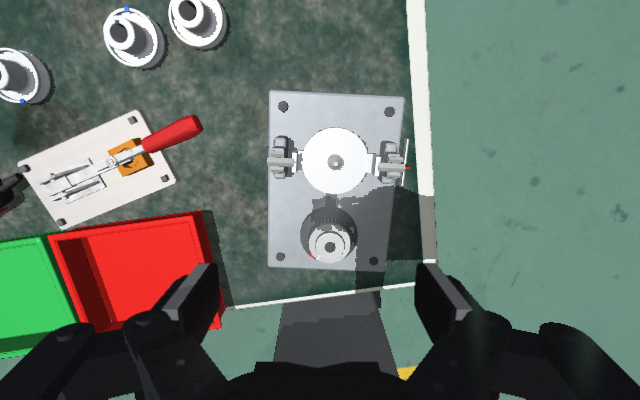

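The wrist view shows the pan centre at (335,161), the barrel top at (331,244), and the pulleys at (14,76), (133,37) and (196,20) with blue dots. The base corners run from (270,92) to (386,270).

```bash
cat >> h.py <<'E'
def blob(f,seed,thr,r,op=0):  # centre of the bright blob at seed
    g=cv2.cvtColor(f["img"],cv2.COLOR_BGR2GRAY);m=((g>thr)*255).astype(np.uint8)
    k=np.zeros_like(m);cv2.circle(k,tuple(map(int,seed)),r,255,-1);m&=k
    if op:m=cv2.morphologyEx(m,cv2.MORPH_OPEN,cv2.getStructuringElement(cv2.MORPH_ELLIPSE,(op,op)))
    cs,_=cv2.findContours(m,cv2.RETR_EXTERNAL,cv2.CHAIN_APPROX_NONE)
    if not cs: return None
    c=max(cs,key=cv2.contourArea);e=cv2.fitEllipse(cv2.convexHull(c));return np.array(e[0]),e[1]
E
python3 - <<'E'
from h import *
t=cam("top");w=cam("wrist")
pt=blob(t,(397,237),215,22,9);pw=blob(w,(335,161),215,44,15);print("pan px",pt,pw)
print("tri pan",tri(t,pt[0],w,pw[0]),"t@.05",onz(t,pt[0],.05),"w@.05",onz(w,pw[0],.05))
bt=blob(t,(390,279),150,15,3);bw=blob(w,(331,244),150,28,5);print("barrel",bt,bw)
print(tri(t,bt[0],w,bw[0]),onz(t,bt[0],.061),onz(w,bw[0],.061))
# base corners at .017 in both
c1=np.array([[152,60],[470,110],[410,540],[75,488]])/[5,4.6]+[335,190]
c2=[[270,92],[404,98],[386,270],[267,266]]
for f,c in((t,c1),(w,c2)):
    P=onz(f,c,.017);print(P.round(4).tolist(),P.mean(0).round(4), [np.arctan2(*(P[a]-P[b])[[1,0]]).round(3) for a,b in((0,3),(1,2))], np.linalg.norm(P[0]-P[3]).round(3))
a,b=onz(w,pw[0],.05)[0],onz(w,bw[0],.061)[0];print("yaw",np.arctan2(*(a-b)[[1,0]]),np.linalg.norm((a-b)[:2]))
C=cloud(w).reshape(-1,3)
for s in((.6525,.272),(.67,.138),(.68,.068)):
    q=C[np.hypot(*(C[:,:2]-s).T)<.035];h=q[(q[:,2]>.036)&(q[:,2]<.06)];g=q[(q[:,2]>.015)&(q[:,2]<.03)]
    print("pul",len(h),h[:,2].mean(),cv2.minEnclosingCircle(h[:,:2].astype(np.float32)),len(g),cv2.minEnclosingCircle(g[:,:2].astype(np.float32)))
E
```

```text
pan px (array([390.15188599, 242.46554565]), (14.198468208312988, 22.43918800354004)) (array([335.27197266, 160.47647095]), (65.21977233886719, 69.50148010253906))
tri pan (array([ 0.51218429, -0.05264302, -0.00930038]), np.float64(0.004822747590315026)) t@.05 [[ 0.50686299 -0.03873866  0.05      ]] w@.05 [[ 0.51947881 -0.05257244  0.05      ]]
barrel (array([388.52886963, 279.00344849]), (19.70948028564453, 21.79440689086914)) (array([330.28311157, 248.95954895]), (44.314537048339844, 51.067901611328125))
(array([ 0.42799402, -0.03183708,  0.06263856]), np.float64(0.00508000673711854)) [[ 0.42907845 -0.02979777  0.061     ]] [[ 0.42606225 -0.03407409  0.061     ]]
[[0.6003, 0.0068, 0.017], [0.5739, -0.1374, 0.017], [0.3674, -0.0986, 0.017], [0.3952, 0.0474, 0.017]] [ 0.4842 -0.0454  0.017 ] [np.float64(-0.195), np.float64(-0.186)] 0.209
[[0.5983, 0.0064, 0.017], [0.5708, -0.1364, 0.017], [0.3685, -0.0988, 0.017], [0.396, 0.0485, 0.017]] [ 0.4834 -0.0451  0.017 ] [np.float64(-0.206), np.float64(-0.184)] 0.207
yaw -0.19549104711977 0.09523047014297457
pul 279 0.03983945060767086 ((0.6507995128631592, 0.26734215021133423), 0.01447494700551033) 1334 ((0.6520271301269531, 0.27062952518463135), 0.027501989156007767)
pul 723 0.04048084088349184 ((0.6699638366699219, 0.1376093626022339), 0.015832137316465378) 1516 ((0.6708266139030457, 0.13760529458522797), 0.027726007625460625)
pul 573 0.040452278850195374 ((0.6791883111000061, 0.06765979528427124), 0.01507874857634306) 1305 ((0.6789257526397705, 0.06738362461328506), 0.027447478845715523)
```

```bash
python3 go.py .428 -.0345 .12 -.845;python3 go.py .428 -.0345 .024 -.845
```

```text
d [-0.0695  0.0143  0.1315] r [ 0.    -0.001  0.697] rows 2.4 3.7 yaw now -0.148
d [-0.0695  0.0142  0.2275] r [ 0.    -0.001  0.697] rows 3.8 3.7 yaw now -0.148
```

```bash
python3 jog.py '-.02 .004 .03 0 0 .18;-.04 .008 .06 0 0 .36;-.06 .012 .1 0 0 .54;-.07 .014 .13 0 0 .697;-.07 .014 .13 0 0 .697;-.07 .014 .17 0 0 .697;-.07 .014 .2 0 0 .697;-.07 .014 .218 0 0 .697;-.07 .014 .2275 0 0 .697;-.07 .014 .2275 0 0 .697'
python3 - <<'E'
from h import *
s=manip.sense();print(s["joints"].round(2),s["ft_force"])
f=cam("wrist");cv2.imwrite("pics/w2.png",f["img"])
E
```

```text
clock: 3.32
tool_pos: [0.4285, -0.0336, 0.0245]
eef_rot: [-3.141, -0.001, -0.843]
ft_force: [-0.3, 0.2, 0.4]
gripper_width: 0.0855
finger_force: 0.0
[-0.16 -0.03  1.92 -0.    1.26  2.25] [-0.30712814  0.24102091  0.44574014]
```

View pics/w2.png

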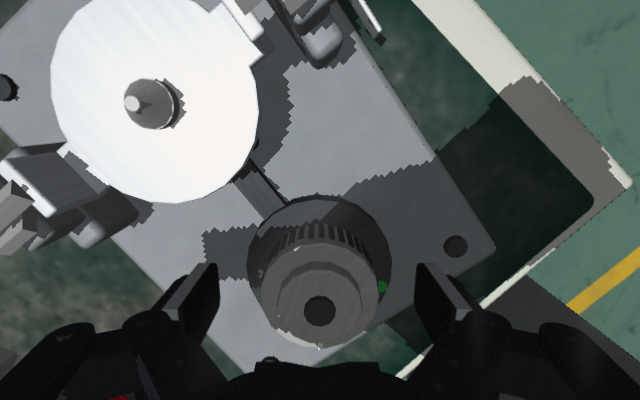

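The collar, with its barrel hole at (320,311), sits centred between the fingers. The pan is clear at upper left and the green mark is at (383,287). I'll close and turn.

```bash
python3 jog.py '0 0 0 0 0 0;0 0 0 0 0 0;0 0 0 0 0 0;0 0 0 0 0 0;0 0 0 0 0 0;0 0 0 0 0 0' .04
python3 jog.py '0 0 0 0 0 -.12;0 0 0 0 0 -.24;0 0 0 0 0 -.36;0 0 0 0 0 -.48;0 0 0 0 0 -.6;0 0 0 0 0 -.72;0 0 0 0 0 -.84;0 0 0 0 0 -.96;0 0 0 0 0 -1.08;0 0 0 0 0 -1.2;0 0 0 0 0 -1.3;0 0 0 0 0 -1.34'
python3 -c "
from h import *
print(manip.sense()['ft_torque'])"
```

```text
clock: 4.12
tool_pos: [0.4276, -0.0341, 0.0249]
eef_rot: [3.14, -0.001, -0.844]
ft_force: [-7.3, -2.4, 9.7]
gripper_width: 0.0465
finger_force: 60.6
clock: 5.62
tool_pos: [0.4283, -0.0339, 0.0249]
eef_rot: [3.141, -0.001, 0.495]
ft_force: [-3.0, -2.0, 8.0]
gripper_width: 0.0462
finger_force: 62.7
[-0.22278556  0.44005606 -1.4493347 ]
```

The torque rose at the stop. I'll release, rise, and check.

```bash
python3 jog.py '0 0 0 0 0 0;0 0 0 0 0 0;0 0 0 0 0 0;0 0 -.03 0 0 0;0 0 -.08 0 0 .1;0 0 -.13 0 0 .28;.0 0 -.18 0 0 .46;0 0 -.21 0 0 .64;0 0 -.21 0 0 .69;0 0 -.21 0 0 .69' .085
python3 - <<'E'
from h import *
f=cam("wrist");np.savez("w3.npz",**f);cv2.imwrite("pics/w3.png",f["img"][80:400,150:500])
t=cam("top");cv2.imwrite("pics/t3.png",cv2.resize(t["img"][190:320,335:455],None,fx=5,fy=4.6))
E
python3 go.py .68 .0675 .15 -.195
```

```text
clock: 6.88
tool_pos: [0.4278, -0.0334, 0.2338]
eef_rot: [3.141, -0.0, -0.194]
ft_force: [-0.3, -0.3, 0.3]
gripper_width: 0.0857
finger_force: 0.0
d [ 0.2285 -0.1474  0.0829] r [0.    0.001 0.002] rows 4.5 0.0 yaw now -0.193
```

View pics/w3.png

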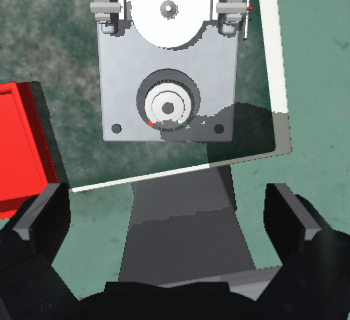

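The red mark is now uncovered at about (150,124), with the pointer at the right by the green mark, so the collar is at the green stop. Next is the first pulley, gripping along the stand's x direction (yaw 1.376).

```bash
python3 go.py .66 .0675 .2 1.376; python3 - <<'E'
from h import *
t=cam("top");C=cloud(t).reshape(-1,3);q=C[(C[:,2]>.06)&(C[:,0]>.65)&(abs(C[:,1])<.2)]
print(q.min(0),q.max(0))
E
```

```text
d [ 0.2088 -0.1436  0.0329] r [-1.000e-03  1.000e-03 -1.569e+00] rows 4.1 8.3 yaw now -0.193
[ 0.70499099 -0.13606209  0.06006075] [ 0.752949   -0.04062473  0.12651793]
```

```bash
python3 jog.py '.03 -.02 0 0 0 -.18;.06 -.04 0 0 0 -.36;.09 -.06 .01 0 0 -.54;.12 -.08 .01 0 0 -.72;.15 -.1 .02 0 0 -.9;.18 -.12 .03 0 0 -1.08;.2 -.14 .033 0 0 -1.26;.209 -.144 .033 0 0 -1.44;.209 -.144 .033 0 0 -1.569;.209 -.144 .033 0 0 -1.569'
cat >> h.py <<'E'
def pulley(f,s,z0=0.,r=.045):
    "hub top and disc top circles (height above z0) near s, from cloud"
    C=cloud(f).reshape(-1,3);q=C[np.hypot(*(C[:,:2]-s).T)<r];out=[]
    for lo,hi in((.035,.05),(.016,.024)):
        h=q[(q[:,2]>z0+lo)&(q[:,2]<z0+hi)]
        if len(h)>5: c,rr=cv2.minEnclosingCircle(h[:,:2].astype(np.float32));out+=[np.round(c,4),round(rr,4),h[:,2].mean().round(4)]
    return out
E
python3 - <<'E'
from h import *
f=cam("wrist");cv2.imwrite("pics/w4.png",f["img"])
for s in((.679,.067),(.6705,.1376),(.652,.27)):print(pulley(f,s))
E
```

```text
clock: 8.28
tool_pos: [0.6605, 0.0676, 0.1998]
eef_rot: [-3.14, 0.0, 1.374]
ft_force: [-0.7, 0.2, 0.6]
gripper_width: 0.0851
finger_force: 0.0
[array([0.6796, 0.0677]), 0.0151, np.float64(0.0404), array([0.6772, 0.0762]), 0.0356, np.float64(0.0184)]
[array([0.6703, 0.1377]), 0.015, np.float64(0.0408), array([0.6716, 0.1285]), 0.0359, np.float64(0.0182)]
[]
```

View pics/w4.png

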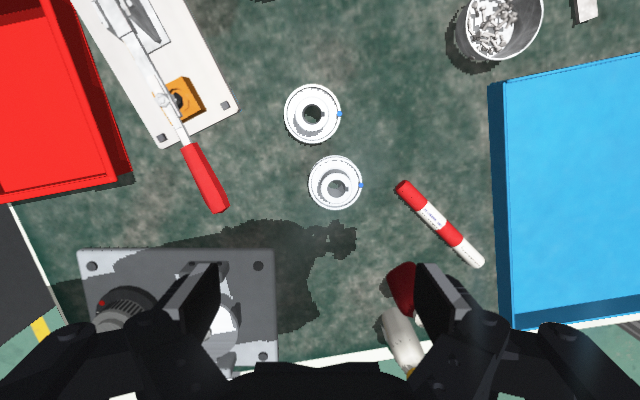

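The wrist view shows pulleys at (312,113) and (335,182), with the bottles clear to the lower right at (403,287). Both wrist measurements agree within 0.5 mm. I'll descend and grip.

```bash
python3 go.py .6793 .0677 .022 1.376
```

```text
d [0.0039 0.0186 0.1781] r [-0.001  0.    -0.003] rows 2.9 0.0 yaw now 1.373
```

```bash
python3 jog.py '.004 .0185 .04 0 0 0;.004 .0185 .08 0 0 0;.004 .0185 .12 0 0 0;.004 .0185 .155 0 0 0;.004 .0185 .17 0 0 0;.004 .0185 .178 0 0 0;.004 .0185 .178 0 0 0'
python3 jog.py '0 0 0 0 0 0;0 0 0 0 0 0;0 0 0 0 0 0;0 0 0 0 0 0;0 0 0 0 0 0;0 0 0 0 0 0' .022
python3 go.py .5195 -.0526 .18 1.376
```

```text
clock: 9.2
tool_pos: [0.68, 0.0678, 0.0236]
eef_rot: [3.14, -0.0, 1.374]
ft_force: [0.2, 0.4, -0.2]
gripper_width: 0.0852
finger_force: 0.0
clock: 9.95
tool_pos: [0.68, 0.0679, 0.0236]
eef_rot: [3.14, -0.0, 1.375]
ft_force: [-0.9, 0.2, 5.6]
gripper_width: 0.0277
finger_force: 59.1
d [-0.1494 -0.1337 -0.1566] r [ 0.001 -0.    -0.001] rows 4.1 0.0 yaw now 1.375
```

```bash
python3 jog.py '0 0 -.03 0 0 0;0 0 -.08 0 0 0;0 0 -.12 0 0 0;-.03 -.026 -.15 0 0 0;-.06 -.053 -.156 0 0 0;-.09 -.08 -.156 0 0 0;-.12 -.107 -.156 0 0 0;-.14 -.125 -.156 0 0 0;-.149 -.1335 -.156 0 0 0;-.149 -.1335 -.156 0 0 0'
python3 - <<'E'
from h import *
f=cam("wrist");np.savez("w5.npz",**f);cv2.imwrite("pics/w5.png",f["img"])
t=manip.sense()["tool_pos"];print(pulley(f,t[:2],t[2]-.0236))
C=cloud(f).reshape(-1,3);q=C[(np.hypot(*(C[:,:2]-[.5195,-.0526]).T)<.06)&(C[:,2]<.08)&(C[:,2]>.044)];print(len(q))
E
```

```text
clock: 11.2
tool_pos: [0.5195, -0.0524, 0.1784]
eef_rot: [-3.141, -0.0, 1.374]
ft_force: [-0.3, 0.1, -3.3]
gripper_width: 0.0276
finger_force: 60.9
[array([ 0.5217, -0.0453]), 0.0277, np.float64(0.1959), array([ 0.5201, -0.0526]), 0.0271, np.float64(0.1737)]
4152
```

View pics/w5.png

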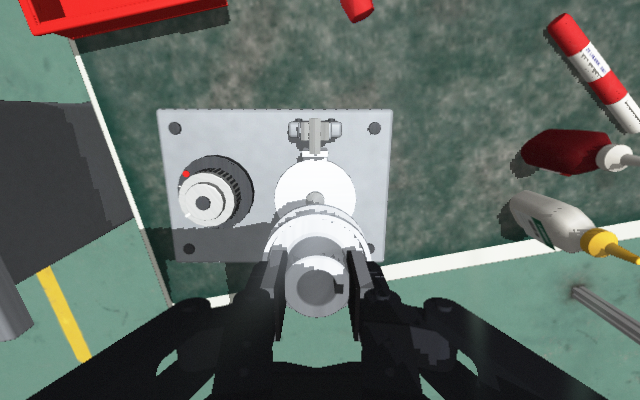

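The pulley is held squarely at (318,270). The pan lies below at about (315,190) with the spigot tip at (315,197).

```bash
python3 - <<'E'
from h import *
f=dict(np.load("w5.npz",allow_pickle=True));C=cloud(f);Z=C[...,2]
print("spigot tip",onz(f,[(315,196)],.064))
# widest row of pan / left-right edges at rows 180..200 ; top arc
g=cv2.cvtColor(f["img"],cv2.COLOR_BGR2GRAY)
m=((g>225)&(abs(Z-.05)<.006)).astype(np.uint8);m[:, :265]=0;m[:,370:]=0
m=cv2.morphologyEx(m,cv2.MORPH_OPEN,np.ones((9,9)))
pts=[]
for v in range(165,200):
    u=np.flatnonzero(m[v])
    if len(u)>10: pts+=[(u[0]-.5,v),(u[-1]+.5,v)]
P=onz(f,pts,.05);c,r=circ(P);print(len(pts),c,r)
k=abs(np.hypot(*(P[:,:2]-c).T)-r)<.0015;print(k.sum(),circ(P[k]))
w=dict(np.load("w1.npz",allow_pickle=True));g=cv2.cvtColor(w["img"],cv2.COLOR_BGR2GRAY);m=cv2.morphologyEx((g>215).astype(np.uint8),cv2.MORPH_OPEN,np.ones((15,15)))
k=np.zeros_like(m);cv2.circle(k,(335,161),44,1,-1);m&=k
cs,_=cv2.findContours(m,cv2.RETR_EXTERNAL,cv2.CHAIN_APPROX_NONE);P=onz(w,max(cs,key=cv2.contourArea).reshape(-1,2),.05);c,r=circ(P);k=abs(np.hypot(*(P[:,:2]-c).T)-r)<.0015;print(k.sum(),len(k),circ(P[k]))
print(onz(w,[(335.5,162)],.064))
E
python3 go.py .5195 -.0526 .0736 1.376
```

```text
spigot tip [[ 0.52039037 -0.04493765  0.064     ]]
70 [ 0.51934264 -0.05034706] 0.033878999699026024
69 (array([ 0.51911856, -0.05095612]), np.float64(0.034244349760113584))
172 195 (array([ 0.51873756, -0.05143056]), np.float64(0.03409186225804573))
[[ 0.51996697 -0.05183592  0.064     ]]
d [-0.0007 -0.0003  0.1049] r [-0.    -0.    -0.001] rows 1.7 0.0 yaw now 1.375
```

```bash
python3 jog.py '.001 -.001 .04 0 0 0;.001 -.001 .07 0 0 0;.001 -.001 .085 0 0 0;.001 -.001 .09 0 0 0;.001 -.001 .094 0 0 0;.001 -.001 .098 0 0 0;.001 -.001 .101 0 0 0;.001 -.001 .1035 0 0 0;.001 -.001 .1035 0 0 0'
```

```text
clock: 12.38
tool_pos: [0.5187, -0.0511, 0.0751]
eef_rot: [-3.141, 0.0, 1.375]
ft_force: [0.1, 0.4, -2.8]
gripper_width: 0.0275
finger_force: 61.1
```

```bash
python3 jog.py '0 0 .001 0 0 0;0 0 .001 0 0 0'; python3 jog.py '0 0 0 0 0 0;0 0 0 0 0 0;0 0 0 0 0 0;0 0 -.02 0 0 0;0 0 -.06 0 0 0;0 0 -.1 0 0 0;0 0 -.1 0 0 0;0 0 -.1 0 0 0;0 0 -.1 0 0 0;0 0 -.1 0 0 0;0 0 -.1 0 0 0;0 0 -.1 0 0 0' .06; python3 jog.py '0 0 0 0 0 0;0 0 0 0 0 0;0 0 0 0 0 0;0 0 0 0 0 0;0 0 0 0 0 0;0 0 0 0 0 0;0 0 0 0 0 0;0 0 0 0 0 0'
cat > tilt.py <<'E'
from h import *
yaw=-.195; ax=np.array([np.cos(yaw),np.sin(yaw)]); ay=np.array([-ax[1],ax[0]])
def plane(q):
    A=np.c_[q[:,0],q[:,1],np.ones(len(q))]
    for _ in range(4):
        s=np.linalg.lstsq(A,q[:,2],rcond=None)[0];e=abs(q[:,2]-A@s);k=e<max(.0015,2*np.median(e));A,q=A[k],q[k]
    return s,len(q)
for n in("wrist","top"):
    f=cam(n)
    C=cloud(f).reshape(-1,3);L=np.c_[(C[:,:2]-[.519,-.0513])@np.c_[ax,ay],C[:,2]]
    r=np.hypot(L[:,0],L[:,1]);z=L[:,2]
    b=L[(abs(z-.017)<.005)&(L[:,0]>-.13)&(L[:,0]<.09)&(abs(L[:,1])<.07)]
    sb,nb=plane(b);print(n,"base slope",sb.round(4),nb)
    for nm,lo,hi,z0,dz in(("pan",.0285,.034,.05,.011),("disc",.017,.026,.069,.008),("hub",.009,.0145,.09,.006)):
        k=(r>lo)&(r<hi)&(abs(z-z0)<dz)&((nm!="pan")|(abs(L[:,1])<.03))
        if k.sum()>15:
            s,m=plane(L[k]);print("  ",nm,"tilt+x",(-(s[0]-sb[0])).round(4),"about x",(s[1]-sb[1]).round(4),"z0",(s[2]).round(4),m)
    np.savez(n+"_last.npz",**f)
    cv2.imwrite("pics/%s_last.png"%n,f["img"])
E
python3 tilt.py
```

```text
clock: 12.62
tool_pos: [0.5188, -0.0511, 0.0743]
eef_rot: [3.142, 0.0, 1.375]
ft_force: [0.3, 0.7, -2.9]
gripper_width: 0.0274
finger_force: 61.2
clock: 14.12
tool_pos: [0.5188, -0.0511, 0.1741]
eef_rot: [-3.141, 0.0, 1.375]
ft_force: [-0.1, 1.0, -0.7]
gripper_width: 0.0601
finger_force: 0.0
clock: 15.12
tool_pos: [0.5189, -0.0511, 0.1743]
eef_rot: [3.142, 0.0, 1.375]
ft_force: [-0.2, 0.5, -0.2]
gripper_width: 0.0596
finger_force: 0.0
wrist base slope [-0.0011  0.0005  0.0181] 17899
   pan tilt+x -0.006 about x -0.0024 z0 0.0511 882
   disc tilt+x -0.0101 about x -0.032 z0 0.0663 988
   hub tilt+x -0.0032 about x -0.0025 z0 0.0908 724
top base slope [0.0005 0.0004 0.0175] 1354
   pan tilt+x -0.0039 about x 0.0103 z0 0.0503 76
   disc tilt+x -0.0118 about x -0.0017 z0 0.0654 100
   hub tilt+x -0.0132 about x -0.0077 z0 0.09 44
```

The tilt is about -0.006 rad, so this one is level. Next is the quarter turn.

```bash
python3 jog.py '0 0 .05 0 0 0;0 0 .085 0 0 0;0 0 .0995 0 0 0;0 0 .0995 0 0 0'; python3 jog.py '0 0 0 0 0 0;0 0 0 0 0 0;0 0 0 0 0 0;0 0 0 0 0 0;0 0 0 0 0 0;0 0 -.012 0 0 0;0 0 -.025 0 0 0;0 0 -.025 0 0 0' .022
python3 jog.py '0 0 0 0 0 .18;0 0 0 0 0 .36;0 0 0 0 0 .54;0 0 0 0 0 .72;0 0 0 0 0 .9;0 0 0 0 0 1.08;0 0 0 0 0 1.26;0 0 0 0 0 1.44;0 0 0 0 0 1.571;0 0 0 0 0 1.571'; python3 go.py .5188 -.0511 .0743 -.195
```

```text
clock: 15.72
tool_pos: [0.5187, -0.0511, 0.0746]
eef_rot: [-3.141, 0.0, 1.375]
ft_force: [0.6, -0.3, 0.6]
gripper_width: 0.0601
finger_force: 0.0
clock: 16.73
tool_pos: [0.5198, -0.0513, 0.1017]
eef_rot: [3.138, 0.0, 1.375]
ft_force: [0.1, -0.9, -2.6]
gripper_width: 0.0268
finger_force: 59.4
clock: 17.98
tool_pos: [0.5187, -0.0511, 0.0995]
eef_rot: [3.141, 0.0, -0.195]
ft_force: [0.0, 0.7, -2.6]
gripper_width: 0.0269
finger_force: 59.5
d [ 0.0001 -0.      0.0252] r [ 0.  0. -0.] rows 0.4 0.0 yaw now -0.195
```

```bash
python3 jog.py '0 0 .006 0 0 0;0 0 .012 0 0 0;0 0 .018 0 0 0;0 0 .022 0 0 0;0 0 .0245 0 0 0;0 0 .0245 0 0 0'; python3 jog.py '0 0 0 0 0 0;0 0 0 0 0 0;0 0 0 0 0 0;0 0 -.02 0 0 0;0 0 -.06 0 0 0;0 0 -.1 0 0 -.1;0 0 -.1 0 0 -.28;0 0 -.1 0 0 -.46;0 0 -.1 0 0 -.64;0 0 -.1 0 0 -.82;0 0 -.1 0 0 -1;0 0 -.1 0 0 -1.18' .05; python3 jog.py '0 0 0 0 0 -.18;0 0 0 0 0 -.36;0 0 0 0 0 -.39;0 0 0 0 0 -.39;0 0 0 0 0 -.39;0 0 0 0 0 -.39' .06; python3 tilt.py; python3 go.py .5188 -.0511 .0746 1.376
```

```text
clock: 18.73
tool_pos: [0.5195, -0.0528, 0.0768]
eef_rot: [3.138, -0.003, -0.196]
ft_force: [-3.2, -5.8, 6.5]
gripper_width: 0.0275
finger_force: 60.4
clock: 20.23
tool_pos: [0.5188, -0.0509, 0.1751]
eef_rot: [-3.141, -0.0, 0.99]
ft_force: [0.2, 0.2, 0.3]
gripper_width: 0.0498
finger_force: 0.0
clock: 20.98
tool_pos: [0.5188, -0.0511, 0.1753]
eef_rot: [3.142, 0.0, 1.373]
ft_force: [-0.0, -0.2, -0.2]
gripper_width: 0.0598
finger_force: 0.0
wrist base slope [-0.0011  0.0005  0.0181] 17815
   pan tilt+x -0.0097 about x 0.001 z0 0.0512 895
   disc tilt+x -0.0118 about x -0.0329 z0 0.0663 986
   hub tilt+x -0.011 about x -0.0077 z0 0.0909 717
top base slope [ 0.0011 -0.0007  0.0174] 1303
   pan tilt+x -0.0289 about x 0.0028 z0 0.0502 72
   disc tilt+x -0.0093 about x 0.0416 z0 0.0654 78
   hub tilt+x -0.0149 about x 0.0653 z0 0.0892 39
d [-0.000e+00 -1.000e-04  1.007e-01] r [ 0.     0.    -0.003] rows 1.6 0.0 yaw now 1.373
```

The tilt is about -0.01 rad again, so pulley 1 is good and goes to the green bin.

```bash
python3 jog.py '0 0 .05 0 0 0;0 0 .085 0 0 0;0 0 .1005 0 0 0;0 0 .1005 0 0 0'; python3 jog.py '0 0 0 0 0 0;0 0 0 0 0 0;0 0 0 0 0 0;0 0 0 0 0 0;0 0 0 0 0 0;0 0 -.015 0 0 0;0 0 -.04 0 0 0;0 0 -.08 0 0 0;0 0 -.08 0 0 0' .022; python3 go.py .438 .409 .13 0;python3 go.py .438 .409 .029 0
```

```text
clock: 21.58
tool_pos: [0.5186, -0.0511, 0.0745]
eef_rot: [-3.14, 0.0, 1.374]
ft_force: [0.2, 0.6, -0.4]
gripper_width: 0.0604
finger_force: 0.0
clock: 22.7
tool_pos: [0.5208, -0.0515, 0.1595]
eef_rot: [3.133, -0.0, 1.374]
ft_force: [0.2, -0.6, -3.3]
gripper_width: 0.0275
finger_force: 59.6
d [ 0.4354 -0.1716  0.0281] r [ 0.007 -0.006  1.374] rows 7.5 7.3 yaw now 1.374
d [ 0.4353 -0.1725  0.1291] r [ 0.007 -0.006  1.374] rows 7.8 7.3 yaw now 1.374
```

```bash
python3 jog.py '.05 -.02 0 0 0 .15;.1 -.04 0 0 0 .3;.15 -.06 0 0 0 .45;.2 -.08 0 0 0 .6;.25 -.1 0 0 0 .75;.3 -.12 0 0 0 .9;.35 -.14 0 0 0 1.05;.39 -.155 0 0 0 1.2;.42 -.166 .01 0 0 1.3;.436 -.173 .02 0 0 1.374;.436 -.173 .02 0 0 1.374'; python3 go.py .438 .409 .029 0; python3 - <<'E'
from h import *
f=cam("wrist");hsv=cv2.cvtColor(f["img"],cv2.COLOR_BGR2HSV);C=cloud(f);m=cv2.inRange(hsv,(55,120,60),(75,255,255))>0
q=C[m];r=q[(q[:,2]>.035)&(q[:,2]<.045)];print(len(r),r.min(0),r.max(0));t=manip.sense()["tool_pos"];print(pulley(f,t[:2],t[2]-.0236))
E
```

```text
clock: 24.08
tool_pos: [0.4333, 0.4105, 0.1325]
eef_rot: [3.139, 0.003, 0.002]
ft_force: [0.0, -0.9, -2.9]
gripper_width: 0.0274
finger_force: 59.7
d [0.005  0.0013 0.1035] r [0.003 0.003 0.002] rows 1.7 0.0 yaw now 0.002
6743 [0.33125641 0.28891998 0.03500799] [0.48190032 0.45899251 0.04438295]
[array([0.4411, 0.4114]), 0.0273, np.float64(0.1488), array([0.4342, 0.4146]), 0.0265, np.float64(0.129)]
```

```bash
python3 jog.py '.006 .001 .03 0 0 0;.006 .001 .06 0 0 0;.006 .001 .085 0 0 0;.006 .001 .097 0 0 0;.006 .001 .103 0 0 0;.006 .001 .103 0 0 0'; python3 jog.py '0 0 0 0 0 0;0 0 0 0 0 0;0 0 -.012 0 0 0;0 0 -.05 0 0 0;0 0 -.1 0 0 0;0 0 -.15 0 0 0;0 0 -.15 0 0 0' .04;python3 - <<'E'
from h import *
f=cam("wrist");print(pulley(f,(.44,.409),.004))
for s in((.6705,.1376),(.652,.27)):print(pulley(f,s))
t=cam("top")
for s in((.6705,.1376),(.652,.27)):print(pulley(t,s))
E
python3 go.py .652 .2695 .15 1.376
```

```text
clock: 24.88
tool_pos: [0.441, 0.4094, 0.0326]
eef_rot: [-3.141, -0.001, -0.0]
ft_force: [-0.6, -0.6, -2.1]
gripper_width: 0.0273
finger_force: 59.9
clock: 25.75
tool_pos: [0.4422, 0.4108, 0.1888]
eef_rot: [-3.134, -0.009, -0.0]
ft_force: [0.1, 0.0, -0.4]
gripper_width: 0.04
finger_force: 0.0
[array([0.4479, 0.4145]), 0.0436, np.float64(0.043), array([0.4405, 0.4198]), 0.0348, np.float64(0.0225)]
[]
[]
[array([0.6759, 0.1365]), 0.0158, np.float64(0.0397), array([0.6756, 0.1365]), 0.0274, np.float64(0.0186)]
[array([0.6547, 0.2704]), 0.0152, np.float64(0.0401), array([0.6549, 0.2697]), 0.027, np.float64(0.019)]
d [0.2113 0.1399 0.0329] r [ 0.    -0.002 -1.376] rows 4.1 7.3 yaw now -0.0
```

Pulley 1 lies flat in the green bin. Now the pulley at about (.652,.27).

```bash
python3 jog.py '.03 .02 0 0 0 -.18;.06 .04 0 0 0 -.36;.09 .06 .01 0 0 -.54;.12 .08 .01 0 0 -.72;.15 .1 .01 0 0 -.9;.175 .12 .01 0 0 -1.08;.195 .14 .01 0 0 -1.26;.195 .14 .01 0 0 -1.376;.195 .14 .01 0 0 -1.376' .085;python3 - <<'E'
from h import *
f=cam("wrist");print(pulley(f,(.652,.27),0,.035),pulley(f,(.674,.137),0,.035))
C=cloud(f).reshape(-1,3);q=C[(np.hypot(*(C[:,:2]-[.652,.27]).T)<.1)&(np.hypot(*(C[:,:2]-[.652,.27]).T)>.03)&(C[:,2]>.012)&(C[:,2]<.12)];print(len(q),q.min(0),q.max(0))
E
python3 go.py .652 .2695 .022 1.376
```

```text
clock: 26.98
tool_pos: [0.635, 0.2688, 0.1697]
eef_rot: [-3.139, 0.002, 1.374]
ft_force: [0.5, -0.4, 0.1]
gripper_width: 0.0853
finger_force: 0.0
[array([0.6528, 0.2718]), 0.0152, np.float64(0.0405), array([0.6526, 0.2717]), 0.0272, np.float64(0.0184)] [array([0.6731, 0.1394]), 0.0155, np.float64(0.0399), array([0.6732, 0.139 ]), 0.0275, np.float64(0.0186)]
4241 [0.55204349 0.18811732 0.01200311] [0.74935043 0.36685663 0.08644359]
d [0.0039 0.017  0.1481] r [-0.002  0.001 -0.003] rows 2.4 0.0 yaw now 1.373
```

```bash
python3 jog.py '.006 .017 .03 0 0 0;.006 .017 .06 0 0 0;.006 .017 .1 0 0 0;.006 .017 .13 0 0 0;.006 .017 .142 0 0 0;.006 .017 .1475 0 0 0;.006 .017 .1475 0 0 0'
python3 jog.py '0 0 0 0 0 0;0 0 0 0 0 0;0 0 0 0 0 0;0 0 0 0 0 0;0 0 0 0 0 0;0 0 0 0 0 0' .022
python3 go.py .5188 -.0511 .18 1.376
```

```text
clock: 27.9
tool_pos: [0.6537, 0.2721, 0.0253]
eef_rot: [3.14, -0.001, 1.376]
ft_force: [0.4, -0.3, -0.0]
gripper_width: 0.0849
finger_force: 0.0
clock: 28.65
tool_pos: [0.6536, 0.272, 0.025]
eef_rot: [3.141, -0.001, 1.376]
ft_force: [-0.8, -0.2, 5.6]
gripper_width: 0.0276
finger_force: 59.1
d [-0.3431 -0.0695 -0.1553] r [ 0.001 -0.001 -0.   ] rows 6.1 0.0 yaw now 1.376
```

```bash
python3 jog.py '0 0 -.03 0 0 0;0 0 -.08 0 0 0;0 0 -.13 0 0 0;-.05 -.01 -.155 0 0 0;-.1 -.02 -.155 0 0 0;-.15 -.03 -.155 0 0 0;-.2 -.04 -.155 0 0 0;-.25 -.05 -.155 0 0 0;-.3 -.06 -.155 0 0 0;-.33 -.067 -.155 0 0 0;-.343 -.0695 -.155 0 0 0;-.343 -.0695 -.155 0 0 0'
python3 - <<'E'
from h import *
f=cam("wrist");t=manip.sense()["tool_pos"];print(pulley(f,t[:2],t[2]-.025)[3:])
E
python3 go.py .5188 -.0511 .0757 1.376
```

```text
clock: 30.15
tool_pos: [0.5185, -0.0513, 0.1787]
eef_rot: [-3.141, -0.0, 1.375]
ft_force: [0.4, -0.1, -2.6]
gripper_width: 0.0275
finger_force: 59.8
[array([ 0.5192, -0.0517]), 0.0272, np.float64(0.1725)]
d [-5.000e-04  1.000e-04  1.032e-01] r [-0.001 -0.    -0.   ] rows 1.7 0.0 yaw now 1.376
```

```bash
python3 jog.py '.0 0 .04 0 0 0;.0 0 .07 0 0 0;.0 0 .083 0 0 0;.0 0 .088 0 0 0;.0 0 .093 0 0 0;.0 0 .097 0 0 0;.0 0 .1 0 0 0;.0 0 .1025 0 0 0;.0 0 .103 0 0 0;.0 0 .103 0 0 0'; python3 jog.py '0 0 0 0 0 0;0 0 0 0 0 0;0 0 0 0 0 0;0 0 -.02 0 0 0;0 0 -.06 0 0 0;0 0 -.1 0 0 0;0 0 -.1 0 0 0;0 0 -.1 0 0 0;0 0 -.1 0 0 0;0 0 -.1 0 0 0;0 0 -.1 0 0 0;0 0 -.1 0 0 0' .06; python3 jog.py '0 0 0 0 0 0;0 0 0 0 0 0;0 0 0 0 0 0;0 0 0 0 0 0;0 0 0 0 0 0;0 0 0 0 0 0;0 0 0 0 0 0'
python3 tilt.py
```

```text
clock: 31.45
tool_pos: [0.5187, -0.0512, 0.0763]
eef_rot: [-3.142, 0.0, 1.376]
ft_force: [-0.2, 0.1, -3.3]
gripper_width: 0.0278
finger_force: 59.9
clock: 32.95
tool_pos: [0.5187, -0.0512, 0.1761]
eef_rot: [-3.141, 0.0, 1.376]
ft_force: [0.0, 0.4, 0.5]
gripper_width: 0.0599
finger_force: 0.0
clock: 33.83
tool_pos: [0.5187, -0.0512, 0.1763]
eef_rot: [3.142, 0.0, 1.376]
ft_force: [-1.1, 0.9, -0.4]
gripper_width: 0.0602
finger_force: 0.0
wrist base slope [-0.001   0.0007  0.0181] 17816
   pan tilt+x 0.0101 about x 0.001 z0 0.0511 853
   disc tilt+x 0.0042 about x -0.028 z0 0.0662 969
   hub tilt+x 0.0122 about x -0.0015 z0 0.0909 722
top base slope [0.0023 0.0032 0.0174] 1324
   pan tilt+x 0.0124 about x 0.0113 z0 0.0502 81
   disc tilt+x 0.0497 about x -0.0217 z0 0.0656 95
   hub tilt+x 0.0256 about x 0.0884 z0 0.0894 47
```

Level (+0.011 rad). Now the quarter turn.

```bash
python3 jog.py '0 0 .05 0 0 0;0 0 .085 0 0 0;0 0 .1 0 0 0;0 0 .1 0 0 0'; python3 jog.py '0 0 0 0 0 0;0 0 0 0 0 0;0 0 0 0 0 0;0 0 0 0 0 0;0 0 0 0 0 0;0 0 -.012 0 0 0;0 0 -.025 0 0 0;0 0 -.025 0 0 0' .022
python3 jog.py '0 0 0 0 0 .18;0 0 0 0 0 .36;0 0 0 0 0 .54;0 0 0 0 0 .72;0 0 0 0 0 .9;0 0 0 0 0 1.08;0 0 0 0 0 1.26;0 0 0 0 0 1.44;0 0 0 0 0 1.571;0 0 0 0 0 1.571;0 0 0 0 0 1.571'
python3 jog.py '0 0 .006 0 0 0;0 0 .012 0 0 0;0 0 .017 0 0 0;0 0 .021 0 0 0;0 0 .0235 0 0 0;0 0 .0245 0 0 0;0 0 .0245 0 0 0'; python3 jog.py '0 0 0 0 0 0;0 0 0 0 0 0;0 0 0 0 0 0;0 0 -.02 0 0 0;0 0 -.06 0 0 0;0 0 -.1 0 0 -.1;0 0 -.1 0 0 -.28;0 0 -.1 0 0 -.46;0 0 -.1 0 0 -.64;0 0 -.1 0 0 -.82;0 0 -.1 0 0 -1;0 0 -.1 0 0 -1.18' .05; python3 jog.py '0 0 0 0 0 -.18;0 0 0 0 0 -.36;0 0 0 0 0 -.39;0 0 0 0 0 -.39;0 0 0 0 0 -.39;0 0 0 0 0 -.39' .06; python3 tilt.py; python3 go.py .5188 -.0511 .0757 1.376
```

```text
clock: 34.42
tool_pos: [0.5185, -0.0512, 0.076]
eef_rot: [-3.14, 0.0, 1.376]
ft_force: [-0.1, 0.2, 0.5]
gripper_width: 0.0601
finger_force: 0.0
clock: 35.42
tool_pos: [0.5196, -0.0513, 0.1031]
eef_rot: [3.138, 0.0, 1.376]
ft_force: [-0.8, 0.7, -2.1]
gripper_width: 0.0273
finger_force: 59.4
clock: 36.8
tool_pos: [0.5186, -0.0512, 0.1011]
eef_rot: [3.142, 0.0, -0.193]
ft_force: [-1.1, 0.2, -2.9]
gripper_width: 0.0271
finger_force: 59.5
clock: 37.67
tool_pos: [0.5195, -0.0528, 0.0785]
eef_rot: [3.139, -0.003, -0.196]
ft_force: [-2.5, -5.9, 7.3]
gripper_width: 0.0272
finger_force: 60.4
clock: 39.17
tool_pos: [0.5187, -0.051, 0.1767]
eef_rot: [-3.141, -0.0, 0.991]
ft_force: [-0.1, 0.0, -0.3]
gripper_width: 0.0499
finger_force: 0.0
clock: 39.92
tool_pos: [0.5187, -0.0512, 0.1768]
eef_rot: [-3.142, 0.0, 1.374]
ft_force: [0.1, 0.1, 0.1]
gripper_width: 0.06
finger_force: 0.0
wrist base slope [-0.0011  0.0005  0.0181] 17678
   pan tilt+x -0.0392 about x -0.0014 z0 0.0511 885
   disc tilt+x -0.0383 about x -0.0378 z0 0.0663 987
   hub tilt+x -0.0379 about x -0.0018 z0 0.0908 683
top base slope [-0.      0.002   0.0173] 1396
   pan tilt+x -0.0378 about x 0.0097 z0 0.05 69
   disc tilt+x -0.0177 about x -0.0016 z0 0.0654 106
   hub tilt+x -0.0463 about x 0.0739 z0 0.0895 47
d [1.000e-04 1.000e-04 1.011e-01] r [ 0.     0.    -0.002] rows 1.6 0.0 yaw now 1.374
```

The tilts of +0.011 and -0.039 rad are both within 3°, so it goes in the green bin, at the slot diagonal to the first.

```bash
python3 jog.py '0 0 .05 0 0 0;0 0 .085 0 0 0;0 0 .1005 0 0 0;0 0 .1005 0 0 0'; python3 jog.py '0 0 0 0 0 0;0 0 0 0 0 0;0 0 0 0 0 0;0 0 0 0 0 0;0 0 0 0 0 0;0 0 -.015 0 0 0;0 0 -.04 0 0 0;0 0 -.08 0 0 0;0 0 -.08 0 0 0;0 0 -.08 0 0 0' .022; python3 go.py .376 .339 .13 0
```

```text
clock: 40.52
tool_pos: [0.5185, -0.0511, 0.076]
eef_rot: [-3.14, 0.0, 1.375]
ft_force: [-0.0, -0.7, 1.0]
gripper_width: 0.0598
finger_force: 0.0
clock: 41.78
tool_pos: [0.5183, -0.0511, 0.1558]
eef_rot: [-3.141, 0.0, 1.375]
ft_force: [-0.4, -0.7, -3.8]
gripper_width: 0.0273
finger_force: 59.7
d [ 0.3549 -0.2156  0.0259] r [-1.000e-03  1.000e-03  1.375e+00] rows 6.7 7.3 yaw now 1.375
```

```bash
python3 jog.py '.05 -.03 0 0 0 .15;.1 -.06 0 0 0 .3;.15 -.09 0 0 0 .45;.2 -.12 0 0 0 .6;.25 -.15 0 0 0 .75;.29 -.18 0 0 0 .9;.32 -.2 0 0 0 1.05;.34 -.21 .01 0 0 1.2;.355 -.2155 .02 0 0 1.3;.355 -.2155 .026 0 0 1.374;.355 -.2155 .026 0 0 1.374;.355 -.2155 .026 0 0 1.374'; python3 go.py .376 .339 .03 0
```

```text
clock: 43.28
tool_pos: [0.3763, 0.3387, 0.1298]
eef_rot: [3.141, 0.001, 0.002]
ft_force: [-0.6, -0.5, -2.4]
gripper_width: 0.0269
finger_force: 59.8
d [-0.0002 -0.0004  0.0998] r [0.001 0.001 0.002] rows 1.6 0.0 yaw now 0.002
```

```bash
python3 jog.py '0 0 .03 0 0 0;0 0 .06 0 0 0;0 0 .08 0 0 0;0 0 .094 0 0 0;0 0 .099 0 0 0;0 0 .099 0 0 0'; python3 jog.py '0 0 0 0 0 0;0 0 0 0 0 0;0 0 -.012 0 0 0;0 0 -.05 0 0 0;0 0 -.1 0 0 0;0 0 -.15 0 0 0;0 0 -.15 0 0 0' .04;python3 - <<'E'
from h import *
t=cam("top");print(pulley(t,(.673,.1385),0,.06),pulley(t,(.376,.339),.004,.035),pulley(t,(.44,.41),.004,.035))
E
python3 go.py .655 .139 .17 1.376
```

```text
clock: 44.02
tool_pos: [0.3769, 0.3391, 0.0328]
eef_rot: [-3.142, -0.001, 0.001]
ft_force: [-2.4, -2.5, 4.3]
gripper_width: 0.0271
finger_force: 60.5
clock: 44.9
tool_pos: [0.3782, 0.3404, 0.1873]
eef_rot: [-3.135, -0.008, 0.001]
ft_force: [0.1, 0.4, 0.7]
gripper_width: 0.0403
finger_force: 0.0
[array([0.6748, 0.1362]), 0.0152, np.float64(0.0402), array([0.6749, 0.1367]), 0.0272, np.float64(0.0187)] [array([0.3894, 0.3395]), 0.0086, np.float64(0.0433), array([0.3738, 0.3394]), 0.033, np.float64(0.0224)] [array([0.4561, 0.4075]), 0.021, np.float64(0.0434), array([0.4453, 0.408 ]), 0.0261, np.float64(0.0221)]
d [0.2775 0.2009 0.0146] r [ 0.    -0.006 -1.375] rows 5.5 7.3 yaw now 0.001
```

Both lie flat in green. Now the last pulley.

```bash
python3 jog.py '.04 .03 0 0 0 -.18;.08 .06 0 0 0 -.36;.12 .09 0 0 0 -.54;.16 .12 0 0 0 -.72;.2 .145 .01 0 0 -.9;.24 .175 .01 0 0 -1.08;.27 .195 .01 0 0 -1.26;.2775 .2 .01 0 0 -1.375;.2775 .2 .01 0 0 -1.375;.2775 .2 .01 0 0 -1.375' .085;python3 - <<'E'
from h import *
f=cam("wrist");p=pulley(f,(.673,.139),0,.04);print(p)
from go import shift
shift(p[0][0],p[0][1],.0225,1.376)
E
```

```text
clock: 46.2
tool_pos: [0.6535, 0.1396, 0.1706]
eef_rot: [-3.14, 0.0, 1.374]
ft_force: [0.5, 0.0, 0.6]
gripper_width: 0.0848
finger_force: 0.0
[array([0.6731, 0.1387]), 0.0152, np.float64(0.0405), array([0.6732, 0.1388]), 0.0272, np.float64(0.0185)]
d [0.0028 0.0196 0.1484] r [-0.001  0.    -0.001] rows 2.4 0.0 yaw now 1.375
```

```bash
python3 jog.py '.003 .0195 .03 0 0 0;.003 .0195 .06 0 0 0;.003 .0195 .1 0 0 0;.003 .0195 .13 0 0 0;.003 .0195 .143 0 0 0;.003 .0195 .148 0 0 0;.003 .0195 .148 0 0 0'
python3 jog.py '0 0 0 0 0 0;0 0 0 0 0 0;0 0 0 0 0 0;0 0 0 0 0 0;0 0 0 0 0 0;0 0 0 0 0 0' .022
python3 go.py .5188 -.0511 .18 1.376
```

```text
clock: 47.12
tool_pos: [0.6744, 0.1386, 0.0245]
eef_rot: [3.14, -0.001, 1.376]
ft_force: [-0.2, 0.7, 0.5]
gripper_width: 0.0851
finger_force: 0.0
clock: 47.88
tool_pos: [0.6741, 0.1384, 0.024]
eef_rot: [3.141, -0.0, 1.376]
ft_force: [-1.7, -0.2, 5.0]
gripper_width: 0.0276
finger_force: 59.1
d [-0.216  -0.1155 -0.1562] r [ 0.001 -0.    -0.   ] rows 4.6 0.0 yaw now 1.376
```

```bash
python3 jog.py '0 0 -.03 0 0 0;0 0 -.08 0 0 0;0 0 -.13 0 0 0;-.04 -.021 -.156 0 0 0;-.08 -.043 -.156 0 0 0;-.12 -.064 -.156 0 0 0;-.16 -.085 -.156 0 0 0;-.19 -.101 -.156 0 0 0;-.21 -.112 -.156 0 0 0;-.216 -.1155 -.156 0 0 0;-.216 -.1155 -.156 0 0 0'
python3 - <<'E'
from h import *
f=cam("wrist");t=manip.sense()["tool_pos"];print(pulley(f,t[:2],t[2]-.024)[3:])
E
python3 go.py .5188 -.0511 .0752 1.376
```

```text
clock: 49.25
tool_pos: [0.5186, -0.051, 0.1788]
eef_rot: [-3.141, -0.0, 1.375]
ft_force: [-0.1, -0.3, -3.2]
gripper_width: 0.0277
finger_force: 59.9
[array([ 0.5193, -0.0511]), 0.0271, np.float64(0.1736)]
d [-5.000e-04  1.000e-04  1.037e-01] r [-0. -0.  0.] rows 1.7 0.0 yaw now 1.376
```

```bash
python3 jog.py '.0 0 .04 0 0 0;.0 0 .07 0 0 0;.0 0 .083 0 0 0;.0 0 .088 0 0 0;.0 0 .093 0 0 0;.0 0 .097 0 0 0;.0 0 .1 0 0 0;.0 0 .1025 0 0 0;.0 0 .1035 0 0 0;.0 0 .1035 0 0 0'; python3 jog.py '0 0 0 0 0 0;0 0 0 0 0 0;0 0 0 0 0 0;0 0 -.02 0 0 0;0 0 -.06 0 0 0;0 0 -.1 0 0 0;0 0 -.1 0 0 0;0 0 -.1 0 0 0;0 0 -.1 0 0 0;0 0 -.1 0 0 0;0 0 -.1 0 0 0;0 0 -.1 0 0 0' .06; python3 jog.py '0 0 0 0 0 0;0 0 0 0 0 0;0 0 0 0 0 0;0 0 0 0 0 0;0 0 0 0 0 0;0 0 0 0 0 0;0 0 0 0 0 0'
python3 tilt.py
```

```text
clock: 50.55
tool_pos: [0.5187, -0.0511, 0.0758]
eef_rot: [3.142, 0.0, 1.376]
ft_force: [0.0, 0.6, -2.2]
gripper_width: 0.0276
finger_force: 60.0
clock: 52.05
tool_pos: [0.5186, -0.0511, 0.1756]
eef_rot: [-3.141, 0.0, 1.376]
ft_force: [0.1, 0.7, -0.5]
gripper_width: 0.06
finger_force: 0.0
clock: 52.92
tool_pos: [0.5187, -0.0511, 0.1758]
eef_rot: [3.142, 0.0, 1.376]
ft_force: [0.5, -0.5, 0.0]
gripper_width: 0.0599
finger_force: 0.0
wrist base slope [-0.0012  0.0006  0.0181] 17778
   pan tilt+x -0.0473 about x 0.0002 z0 0.0511 875
   disc tilt+x -0.0432 about x -0.0336 z0 0.0663 984
   hub tilt+x -0.0463 about x -0.0003 z0 0.0908 663
top base slope [0.0006 0.0015 0.0175] 1335
   pan tilt+x -0.0349 about x -0.0289 z0 0.0501 66
   disc tilt+x -0.0059 about x 0.0069 z0 0.066 97
   hub tilt+x -0.0345 about x -0.0441 z0 0.0899 40
```

The reading is -0.047 rad, which is borderline. Now the quarter turn.

```bash
python3 jog.py '0 0 .05 0 0 0;0 0 .085 0 0 0;0 0 .1 0 0 0;0 0 .1 0 0 0'; python3 jog.py '0 0 0 0 0 0;0 0 0 0 0 0;0 0 0 0 0 0;0 0 0 0 0 0;0 0 0 0 0 0;0 0 -.012 0 0 0;0 0 -.025 0 0 0;0 0 -.025 0 0 0' .022
python3 jog.py '0 0 0 0 0 .18;0 0 0 0 0 .36;0 0 0 0 0 .54;0 0 0 0 0 .72;0 0 0 0 0 .9;0 0 0 0 0 1.08;0 0 0 0 0 1.26;0 0 0 0 0 1.44;0 0 0 0 0 1.571;0 0 0 0 0 1.571;0 0 0 0 0 1.571'
python3 jog.py '0 0 .006 0 0 0;0 0 .012 0 0 0;0 0 .017 0 0 0;0 0 .021 0 0 0;0 0 .0235 0 0 0;0 0 .0245 0 0 0;0 0 .0245 0 0 0'; python3 jog.py '0 0 0 0 0 0;0 0 0 0 0 0;0 0 0 0 0 0;0 0 -.02 0 0 0;0 0 -.06 0 0 0;0 0 -.1 0 0 -.1;0 0 -.1 0 0 -.28;0 0 -.1 0 0 -.46;0 0 -.1 0 0 -.64;0 0 -.1 0 0 -.82;0 0 -.1 0 0 -1;0 0 -.1 0 0 -1.18' .05; python3 jog.py '0 0 0 0 0 -.18;0 0 0 0 0 -.36;0 0 0 0 0 -.39;0 0 0 0 0 -.39;0 0 0 0 0 -.39;0 0 0 0 0 -.39' .06; python3 tilt.py; python3 go.py .5188 -.0511 .0752 1.376
```

```text
clock: 53.52
tool_pos: [0.5185, -0.0511, 0.0755]
eef_rot: [-3.141, 0.0, 1.376]
ft_force: [-0.7, 0.0, -0.9]
gripper_width: 0.0599
finger_force: 0.0
clock: 54.52
tool_pos: [0.5196, -0.0513, 0.1026]
eef_rot: [3.138, 0.0, 1.376]
ft_force: [0.3, 0.7, -3.8]
gripper_width: 0.0274
finger_force: 59.3
clock: 55.9
tool_pos: [0.5186, -0.0511, 0.1006]
eef_rot: [3.142, 0.0, -0.193]
ft_force: [-0.1, 0.7, -2.1]
gripper_width: 0.0272
finger_force: 59.5
clock: 56.78
tool_pos: [0.5194, -0.0528, 0.0779]
eef_rot: [3.139, -0.003, -0.196]
ft_force: [-2.9, -5.6, 5.8]
gripper_width: 0.0271
finger_force: 60.3
clock: 58.28
tool_pos: [0.5186, -0.0509, 0.1761]
eef_rot: [-3.141, -0.0, 0.991]
ft_force: [-0.7, -1.0, -0.2]
gripper_width: 0.05
finger_force: 0.0
clock: 59.02
tool_pos: [0.5187, -0.0511, 0.1763]
eef_rot: [3.142, 0.0, 1.374]
ft_force: [-0.0, -0.4, 0.1]
gripper_width: 0.0602
finger_force: 0.0
wrist base slope [-0.0012  0.0004  0.0181] 17652
   pan tilt+x 0.1421 about x -0.0003 z0 0.0509 746
   disc tilt+x 0.1209 about x -0.0538 z0 0.0666 935
   hub tilt+x 0.1208 about x -0.0115 z0 0.0909 470
top base slope [ 0.0026 -0.0009  0.0175] 1361
   pan tilt+x 0.1303 about x -0.0064 z0 0.0511 75
   disc tilt+x 0.1498 about x -0.0205 z0 0.0667 112
   hub tilt+x 0.0737 about x 0.0067 z0 0.0897 26
d [1.000e-04 1.000e-04 1.011e-01] r [ 0.     0.    -0.002] rows 1.6 0.0 yaw now 1.374
```

+0.14 rad means a bad pulley, so it goes to the red bin (centre).

```bash
python3 jog.py '0 0 .05 0 0 0;0 0 .085 0 0 0;0 0 .1005 0 0 0;0 0 .1005 0 0 0'; python3 jog.py '0 0 0 0 0 0;0 0 0 0 0 0;0 0 0 0 0 0;0 0 0 0 0 0;0 0 0 0 0 0;0 0 -.015 0 0 0;0 0 -.04 0 0 0;0 0 -.08 0 0 0;0 0 -.08 0 0 0;0 0 -.08 0 0 0' .022; python3 go.py .409 .2 .13 0;python3 - <<'E'
from h import *
f=cam("wrist");t=manip.sense()["tool_pos"];print(t,pulley(f,t[:2],t[2]-.024)[3:])
E
```

```text
clock: 59.62
tool_pos: [0.5184, -0.0511, 0.0755]
eef_rot: [-3.14, 0.0, 1.375]
ft_force: [0.2, -0.3, -0.2]
gripper_width: 0.0602
finger_force: 0.0
clock: 60.88
tool_pos: [0.518, -0.051, 0.1549]
eef_rot: [-3.14, 0.0, 1.375]
ft_force: [-0.2, -0.0, -2.5]
gripper_width: 0.027
finger_force: 60.0
d [ 0.225  -0.1558  0.0251] r [-1.000e-03  1.000e-03  1.375e+00] rows 4.4 7.3 yaw now 1.375
[ 0.51776055 -0.05098186  0.15422918] [array([ 0.5158, -0.0501]), 0.027, np.float64(0.1493)]
```

```bash
python3 jog.py '.03 -.02 0 0 0 .16;.06 -.04 0 0 0 .32;.09 -.06 0 0 0 .48;.12 -.08 0 0 0 .64;.15 -.1 0 0 0 .8;.18 -.125 0 0 0 .96;.2 -.14 .01 0 0 1.1;.22 -.15 .02 0 0 1.24;.225 -.156 .025 0 0 1.375;.225 -.156 .025 0 0 1.375;.225 -.156 .025 0 0 1.375'; python3 go.py .409 .2 .03 0;python3 - <<'E'
from h import *
f=cam("wrist");t=manip.sense()["tool_pos"];print(t,pulley(f,t[:2],t[2]-.024))
E
```

```text
clock: 62.3
tool_pos: [0.4094, 0.1995, 0.1303]
eef_rot: [3.141, 0.001, 0.002]
ft_force: [-0.1, 0.6, -2.4]
gripper_width: 0.0273
finger_force: 59.9
d [-0.0003 -0.0005  0.1003] r [0.001 0.001 0.002] rows 1.6 0.0 yaw now 0.002
[0.40958699 0.19954557 0.13062546] [array([0.4171, 0.2003]), 0.0274, np.float64(0.1457), array([0.4098, 0.2034]), 0.0269, np.float64(0.1256)]
```

```bash
python3 jog.py '0 0 .03 0 0 0;0 0 .06 0 0 0;0 0 .08 0 0 0;0 0 .094 0 0 0;0 0 .0985 0 0 0;0 0 .0985 0 0 0'; python3 jog.py '0 0 0 0 0 0;0 0 0 0 0 0;0 0 -.012 0 0 0;0 0 -.05 0 0 0;0 0 -.1 0 0 0;0 0 -.15 0 0 0;0 0 -.15 0 0 0;0 0 -.15 0 0 0' .045;python3 - <<'E'
from h import *
t=cam("top");w=cam("wrist")
for f in(t,w):print(pulley(f,(.409,.2),.004,.035))
cv2.imwrite("pics/t6.png",t["img"][120:330,150:460])
E
python3 go.py .428 -.0345 .12 .455;python3 go.py .428 -.0345 .024 .455
```

```text
clock: 63.1
tool_pos: [0.4104, 0.1998, 0.0339]
eef_rot: [3.141, -0.002, 0.0]
ft_force: [-2.3, -1.9, 5.0]
gripper_width: 0.0273
finger_force: 60.4
clock: 64.1
tool_pos: [0.4093, 0.1999, 0.1822]
eef_rot: [3.142, -0.0, -0.0]
ft_force: [0.2, -0.1, -0.2]
gripper_width: 0.045
finger_force: 0.0
[]
[array([0.41  , 0.2047]), 0.0154, np.float64(0.0445), array([0.4098, 0.2044]), 0.0272, np.float64(0.0224)]
d [0.0193 0.2342 0.0612] r [ 0.     0.002 -0.455] rows 3.9 2.4 yaw now -0.0
d [0.0195 0.2341 0.1572] r [ 0.     0.002 -0.455] rows 4.5 2.4 yaw now -0.0
```

View pics/t6.png

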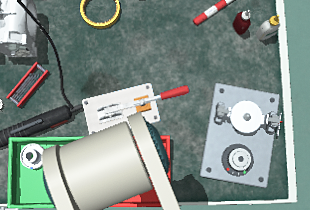

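The arm hides the bins, but the bench is empty of pulleys (no fourth), and the wrist view has the red pulley flat. Now I'll turn the collar back.

```bash
python3 jog.py '.005 .05 0 0 0 -.1;.01 .1 0 0 0 -.2;.015 .15 0 0 0 -.3;.019 .2 .02 0 0 -.4;.0195 .225 .04 0 0 -.455;.0195 .234 .06 0 0 -.455;.0195 .234 .1 0 0 -.455;.0195 .234 .13 0 0 -.455;.0195 .234 .15 0 0 -.455;.0195 .234 .157 0 0 -.455;.0195 .234 .157 0 0 -.455' .085
python3 jog.py '0 0 0 0 0 0;0 0 0 0 0 0;0 0 0 0 0 0;0 0 0 0 0 0;0 0 0 0 0 0;0 0 0 0 0 0' .04
python3 jog.py '0 0 0 0 0 .12;0 0 0 0 0 .24;0 0 0 0 0 .36;0 0 0 0 0 .48;0 0 0 0 0 .6;0 0 0 0 0 .72;0 0 0 0 0 .84;0 0 0 0 0 .96;0 0 0 0 0 1.08;0 0 0 0 0 1.2;0 0 0 0 0 1.3;0 0 0 0 0 1.35'
python3 -c "
from h import *
print(manip.sense()['ft_torque'])"
```

```text
clock: 65.58
tool_pos: [0.4285, -0.034, 0.0249]
eef_rot: [-3.141, 0.001, 0.455]
ft_force: [0.9, 0.4, 0.3]
gripper_width: 0.0848
finger_force: 0.0
clock: 66.32
tool_pos: [0.4292, -0.0336, 0.0265]
eef_rot: [-3.141, -0.001, 0.455]
ft_force: [-3.9, 2.6, 8.5]
gripper_width: 0.0463
finger_force: 60.8
clock: 67.82
tool_pos: [0.4292, -0.036, 0.0265]
eef_rot: [3.139, -0.005, -0.894]
ft_force: [-3.9, -9.4, 1.8]
gripper_width: 0.0463
finger_force: 62.0
[-1.63296978  0.71856552  1.26536897]
```

The torque shows it is at the stop. I'll release, rise, retreat toward the start side, and verify.

```bash
python3 jog.py '0 0 0 0 0 0;0 0 0 0 0 0;0 0 0 0 0 0;0 0 -.03 0 0 -.1;0 0 -.08 0 0 -.28;0 0 -.13 0 0 -.46;0 0 -.18 0 0 -.64;0 0 -.21 0 0 -.69;0 0 -.21 0 0 -.69;0 0 -.21 0 0 -.69' .085
python3 go.py .3 -.35 .23 -.2
python3 - <<'E'
from h import *
f=cam("wrist");a=f["img"][190:260,250:400];np.savez("w7.npz",**f)
t=cam("top");b=t["img"][120:330,150:460]
A=cv2.resize(a,None,fx=4,fy=4,interpolation=3);B=cv2.resize(b,(600,406)[:2]);o=np.zeros((600,640,3),np.uint8);o[:280,:600]=A;o[280:600,:472]=cv2.resize(b,(472,320));cv2.imwrite("pics/v7.png",o)
for s in((.44,.41),(.376,.339),(.409,.2)):print(pulley(t,s,.004,.035))
E
```

```text
clock: 69.08
tool_pos: [0.4285, -0.0339, 0.2341]
eef_rot: [3.142, 0.002, -0.206]
ft_force: [0.4, 0.6, -0.5]
gripper_width: 0.085
finger_force: 0.0
d [-0.0613  0.3357  0.0042] r [ 0.     0.002 -0.006] rows 5.5 0.0 yaw now -0.206
[array([0.4516, 0.4096]), 0.0237, np.float64(0.0437), array([0.4427, 0.4111]), 0.0274, np.float64(0.0224)]
[array([0.3671, 0.3408]), 0.0265, np.float64(0.0435), array([0.3737, 0.3393]), 0.033, np.float64(0.0223)]
[array([0.4115, 0.2033]), 0.0152, np.float64(0.0439), array([0.4108, 0.2029]), 0.0278, np.float64(0.0223)]
```

View pics/v7.png

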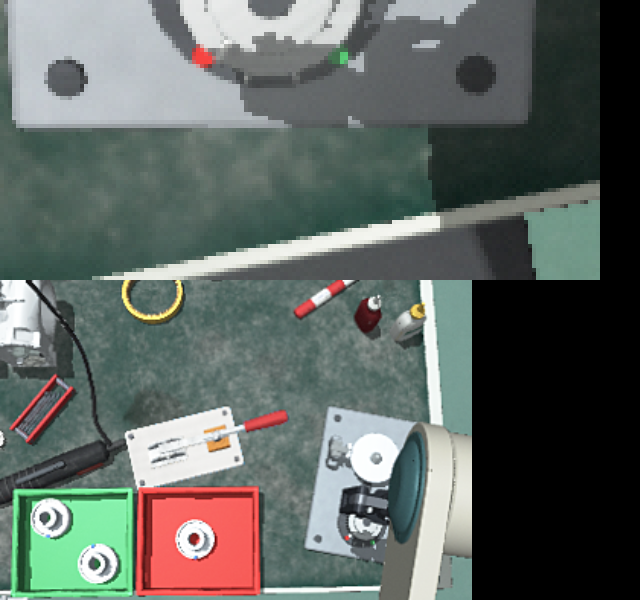

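The bins show two pulleys in green and one in red, all flat, with the bottles upright and the green mark uncovered. I'll clear the arm and check the pointer.

```bash
python3 jog.py '-.01 .05 0 0 0 0;-.02 .1 0 0 0 0;-.03 .15 0 0 0 0;-.04 .2 0 0 0 0;-.05 .25 0 0 0 0;-.055 .3 0 0 0 0;-.06 .335 0 0 0 0;-.06 .335 0 0 0 0'
python3 - <<'E'
from h import *
t=cam("top");a=cv2.imread("pics/stand0.png");b=cv2.resize(t["img"][190:320,335:455],None,fx=5,fy=4.6);c=cv2.imread("pics/t3.png")
cv2.imwrite("pics/v8.png",np.hstack([x[310:520,150:400] for x in(a,c,b)]))
w=cam("wrist");print(manip.sense()["ft_force"])
E
```

```text
clock: 70.18
tool_pos: [0.3007, -0.351, 0.2336]
eef_rot: [-3.14, 0.002, -0.209]
ft_force: [-0.1, 0.6, -0.6]
gripper_width: 0.0849
finger_force: 0.0
[-0.01332282  0.53161727  0.20332204]
```

View pics/v8.png

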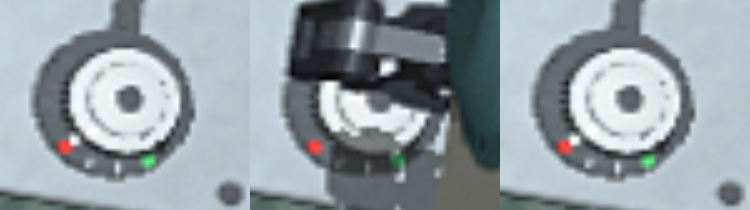

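The final view (right) matches the start (left): the white pointer is by the red mark at about (572,140). I'll hand in.

```bash
python3 -c "
from workcell import manip, ticket, grab_frame
print(ticket.hand_in())"
```

```text
the job is handed in; nothing more can be done
None
```

I found and sorted three pulleys, two flat in the green bin and one flat in the red bin; the collar is back at its red stop, the bottles stayed where they were, and the job is handed in at about 70 s, with no verdict returned.

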